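# Key the shaft into the belt pulley at the roller station

## Task

Push the green tote with the belt pulley along the rollers into the blue station bay, right up to its end stop. Then take the keyed shaft (orange square head, brass key) from the wooden stand, put it foot first into the pulley's bore, turn it until the key slips into the keyway, and press it fully home against the spring, collar down on the hub. Finish while still holding it pressed home (let go and the spring lifts it), with the plain shaft and everything else on the bench left where it is.

Things in the scene. Friction and masses are not known exactly. Their poses are not given: they have to be found in the camera images.
- conveyor: Fixed roller row; origin on the table below the middle of its bay, z up. It carries a tote along y: way in from +y. Roller tops at z 40 mm, row from y -100 to 355 mm. Under the bay three black rubber rollers are stiff and drag about 1 N each, so the tote stays where it is pushed. Side rails: inner faces at x +-83 mm, 48 mm high; in the bay blue side plates 80 mm high, y -113 to 77 mm, flared out to 124.
- bay_stop (a point): Middle of the face of the blue end stop (75 mm high, 200 mm wide), level with the roller tops, 100 mm from the bay's middle in the conveyor's -y. When the tote is fully home against it, the tote's origin is 40 mm straight above the conveyor's origin.
- tote: Green open tote on the rollers, 160 mm (its x) by 200 mm (its y) and 50 mm high, walls 5 mm; about 0.9 kg with the pulley; origin at the centre of its underside, axes roughly along the conveyor's. It starts 120 to 190 mm from the bay in the conveyor's +y and is pushed by the outside of its +y end wall.
- pulley_bore (a point): Centre of the bore's mouth on the top face of the pulley's hub, 66 mm above the underside of the tote, in its middle. z up along the bore, x points to the keyway. Bore 26 mm across; keyway 9.6 mm wide, reaching 18.5 mm from the axis, full depth; a yellow square on the hub's face lies just outside the keyway.
- pulley (a joint): Turn of the pulley in the tote (rad, counterclockwise from above; 0: keyway along the tote's x), -0.8 to 0.8 at the start. Aluminium spoked belt pulley 128 mm across, rim top 50 mm above the tote's underside (level with the walls); hub 56 mm across, 50 mm tall. It sits stiffly: turning it takes 0.25 N m.
- spring_seat (a joint): Red sprung seat inside the bore, 22 mm across: m pressed down, 0 when free (its top 28 mm below the hub's face), end of travel 0.018. Spring force 3 N at 0, growing 0.5 N per mm; it reads 0.017 with the shaft home.
- shaft: Keyed steel shaft, upright in one of the stand's holes; origin at the centre of its foot, z up along it, x points to the key. Round, 24 mm across, up to 45 mm, foot tapered to 16 mm over the lowest 5 mm; brass key 8 mm wide, 18 to 44 mm above the foot, outer face 16.5 mm from the axis. About 0.38 kg. At 18 mm depth a key out of line lands on the hub's face; home, the foot is 45 mm below that face.
- shaft_head (a point): Middle of the keyed shaft's orange square head, 69 mm above the foot; axes as the shaft's. The head is 24 mm by 24 mm (faces square to the shaft's x and y), from 51 to 87 mm above the foot, to grip; a yellow stripe on its top points to the key. Below it a steel collar 40 mm across, 45 to 51 mm above the foot.
- stand: Fixed wooden block 170 (its x) by 60 by 26 mm high, origin at the centre of its underside; two holes 28 mm across and 16 mm deep at x -50 and +50 mm, which hold the two shafts upright.
- plain_shaft: Bystander: like the keyed shaft in size but without a key and with a round black head 26 mm across; in the stand's other hole.
- bottle: Bystander: white drinking bottle, 72 mm across, 230 mm tall; origin under its centre.
- screwdriver: Bystander: orange screwdriver lying near the robot.
- wrench: Bystander: steel wrench lying on the bench.
- hammer: Bystander: hammer lying on the bench.
- grease: Bystander: green can 60 mm across, 70 mm tall.
- bearing: Bystander: steel ring 52 mm across, 16 mm high, lying between the stand and the roller row.
Things that resemble listed ones, but are neither listed nor needed, are in the scene too. Leave any pink or red look-alike of the shaft alone.

How it is judged:
By the outcome, as a careful person would: the job done as asked, in the order asked, and still so for the second after the job is handed in, while the arm keeps its last pose, push and grip.
It also fails if it takes over 58 s, if anything falls off the work surface, if the arm or the gripper's body presses on something with over 40 N, if the wrist force passes 120 N, or if a joint passes its speed limit or range.

## Robot

A 6-joint arm with a two-finger parallel gripper is mounted at the origin on the work surface. World frame = base frame: x ahead of the robot, y to its left, z up, the work surface at z = 0. Lengths are in mm, angles in rad, forces in N, time in s.
With the tool pointing down it reaches from about 350 to 875 mm from the base axis. Payload 4.2 kg.
Tool frame: the origin (TCP) lies midway between the tips of the shut fingers; the grasp point (between the pads) lies 19 mm behind it; y points along the fingers, x is the direction in which the jaws open and shut, and the axes are right-handed (so a half turn about y gives the same grasp; the last joint's range is limited). The gripper opens to 85 mm and grips with 20 to 120 N. Pads are 22 mm wide; open, the fingers measure 114 mm over their backs; the gripper's body (76 mm by 85 mm) begins 54 mm behind the grasp point. The pads swing forward as they close: fully open they stand 13 mm farther back than shut.
Start: joints at [1.466, 0.385, 0.008, 0, -1.194, -0.259], TCP at [222.36, 584.085, 231.312] pointing down, gripper open.
Joint ranges: [-3.14, 3.14], [-1.21, 2.06], [-1.07, 1.41], [-3.16, 2.05], [-2.99, -0.16], [-3.1, 3.1]. Speed limits (rad/s): [2.79, 2.79, 3.14, 3.14, 3.14, 3.14].

## Interface

Orientations are given as a unit quaternion [x, y, z, w].
In Python, from bench import read_state, get_image, job_done gives the robot as it stands.
- The arm moves only by the tool play_rows, never from a script. Its argument "series" is a list of rows, each a list of 7 numbers: the shift along the tool's x, y, z in m, then the turn, a rotation vector about the tool's x, y, z in rad, then the finger opening in m, from 0 to 0.0854. In form: [[x, y, z, wx, wy, wz, claw], ...]. A call has 1 to 10 rows; each row shifts and turns the pose as measured when the row begins, along the tool's axes as they then stand; what a row does not reach is not made up. A row lasts 1/10 s, in which the tool goes at most 50 mm and 8.59 degrees, less where a joint would pass 70% of its speed; a pose out of reach is approached as far as the arm can. A call with a gripper value outside its range is refused whole. The fingers move at their own pace and stop on an object; the grip force is fixed at half the most. Time passes only in rows, so rows that do not move let the fingers close. It gives the time, the measured TCP pose, the force and the opening at its end, in the units of the state.
- read_state(): the state, without advancing time (a new reading comes with each control period).
- get_image(name): name is "side" or "top"; returns a dict with "color" (480x640x3 uint8, red, green, blue), "intrinsics" (3x3 intrinsics, pixels), "origin" and "orientation" of the camera in the world. Camera axes: x right, y down, z forward; pixel columns grow to the right and rows downward; lengths in mm; the calibration is good to about 2 mm. A picture is of the moment at which its call begins. There is no depth.
- job_done(): hands the job in, once; it reports no verdict.
The state is a dict: "clock": time; "joints": joint angles; "joint_vel": joint speeds; "joint_efforts": joint torques, N m; "position": TCP position; "ee_rot": TCP orientation; "contact_force": force on the tool from outside, world axes, zero at the start; "wrist_torque": the same for the moment, N m; "gripper_width": finger opening in mm.
Only numpy, scipy, OpenCV 4.12 (cv2) and the standard library are available. Lean on these libraries where they do the work, as an engineer would, in place of code of your own. Each camera call takes 0.05 s, during which the arm holds its last target. There are 200 camera calls.

## Working session

There is one attempt and no reset: what is moved stays moved. The work goes in short steps, Python scripts to look and compute and a tool call to move; the robot and the scene stay as the last step left them, time stands still between calls to the robot, and variables do not carry over. Pictures are saved under pics/ and viewed, about 8 in all and at most 12, crops included, and the job is handed in when it is done.

Besides the shell and the picture viewer there is one more tool, called after "Call:" as a command line: name --pt "numbers of a row" for each row, then --argument value for the rest. play_rows: Moves the arm, as the interface text tells. Its arguments: {"type":"object","properties":{"series":{"type":"array","items":{"type":"array","items":{"type":"number"}}}},"required":["series"]}

```bash
ls; mkdir -p pics; python3 - <<'E'
from bench import *
import cv2, numpy as np
print(read_state())
for n in("top","side"):
    d=get_image(n); cv2.imwrite(f"pics/{n}0.png",d["color"][:,:,::-1]); print(n,d["intrinsics"],d["origin"],d["orientation"])
E
```

```text
pics
{'clock': 0.0, 'joints': array([ 1.46561958e+00,  3.85525777e-01,  6.63297874e-03, -5.19633480e-04,
       -1.19401104e+00, -2.58607966e-01]), 'joint_vel': array([-0.00038118, -0.00086266,  0.0006991 ,  0.00070258, -0.00212375,
       -0.00013654]), 'joint_efforts': array([-1.90535196e-03, -3.92293954e+01,  1.88408178e+01,  4.18631852e+00,
       -4.52825203e-03,  7.77508831e-06]), 'position': array([222.14727426, 583.55727046, 230.23990961]), 'ee_rot': array([ 0.40186461, -0.58178064,  0.58268978, -0.40063542]), 'contact_force': array([0.59020803, 0.32676132, 0.13993047]), 'wrist_torque': array([ 0.01895182, -0.02749949,  0.00771607]), 'gripper_width': 85.57691688707408}
top [[559.57293271   0.         318.0616578 ]
 [  0.         559.57293271 238.89136215]
 [  0.           0.           1.        ]] [ 303.06838747   -5.20465231 1395.1789111 ] [ 0.70807223 -0.7019101   0.05133172 -0.05762803]
side [[444.34507154   0.         318.09833156]
 [  0.         444.34507154 235.64040668]
 [  0.           0.           1.        ]] [ -23.7009136  -929.57123528  897.0366057 ] [ 0.86389335 -0.23344293  0.12080813 -0.42964879]
```

View pics/top0.png

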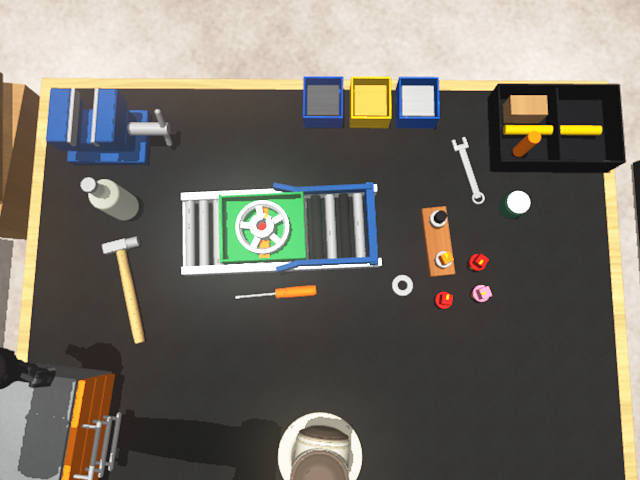

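View pics/side0.png

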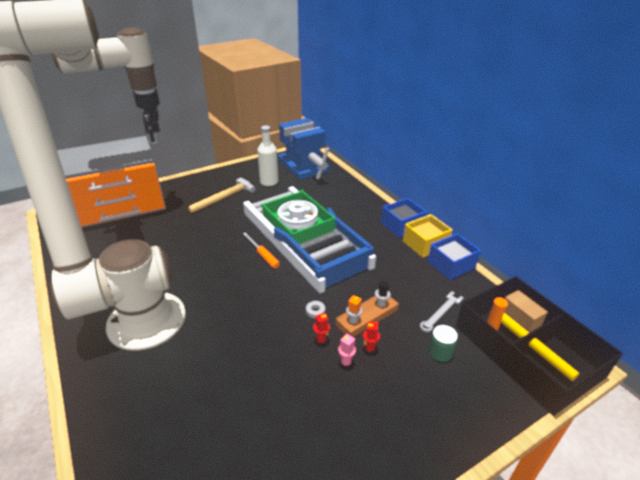

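The keyed-shaft candidates in the top view are:
- orange head in the stand at (445,258)
- black head in the stand at (438,218), which is the plain shaft
- red at (479,262) and (444,300), and pink at (482,293), standing loose on the bench

The one at (445,258) fits: orange head, in the wooden stand. The tote is at (262,227) and the bay is around (340,225), with the stop at x≈372. I'll measure these and make an enlarged crop.

```bash
cat > h.py <<'E'
import numpy as np, cv2
from scipy.spatial.transform import Rotation as R
from bench import *
def ray(d,uv):
    uv=np.atleast_2d(np.asarray(uv,float)); K=d["intrinsics"]
    c=np.c_[(uv-[K[0][2],K[1][2]])/[K[0][0],K[1][1]],np.ones(len(uv))]
    return R.from_quat(d["orientation"]).apply(c)
def plane(d,uv,z):
    r=ray(d,uv); o=np.array(d["origin"]); return o+r*((z-o[2])/r[:,2])[:,None]
def proj(d,p):
    q=R.from_quat(d["orientation"]).inv().apply(np.atleast_2d(p)-d["origin"]); K=d["intrinsics"]
    return q[:,:2]/q[:,2:]*[K[0][0],K[1][1]]+[K[0][2],K[1][2]]
def tri(d1,u1,d2,u2):
    a,b=[ray(d,u)[0]/np.linalg.norm(ray(d,u)[0]) for d,u in((d1,u1),(d2,u2))]
    o1,o2=np.array(d1["origin"]),np.array(d2["origin"])
    t=np.linalg.lstsq(np.c_[a,-b],o2-o1,rcond=None)[0]; p,q=o1+a*t[0],o2+b*t[1]
    return (p+q)/2,np.linalg.norm(p-q)
def mask(d,h0,h1,s=100,v=60,roi=None):
    m=cv2.inRange(cv2.cvtColor(d["color"],cv2.COLOR_RGB2HSV),(h0,s,v),(h1,255,255))
    if roi: z=np.zeros_like(m); x0,y0,x1,y1=roi; z[y0:y1,x0:x1]=m[y0:y1,x0:x1]; m=z
    return m
def blobs(m,amin=8):
    n,_,st,c=cv2.connectedComponentsWithStats(m); return [(st[i][4],st[i][:4].tolist(),c[i].round(2).tolist()) for i in range(1,n) if st[i][4]>=amin]
def crop(d,roi,k,name,flags=cv2.INTER_CUBIC):
    x0,y0,x1,y1=roi; cv2.imwrite("pics/"+name,cv2.resize(d["color"][y0:y1,x0:x1,::-1],None,fx=k,fy=k,interpolation=flags))
E
python3 - <<'E'
from h import *
t=get_image("top"); s=get_image("side")
g=mask(t,45,75,120,60,(200,170,330,290)); r=cv2.minAreaRect(cv2.findNonZero(g)); print("tote rect",r)
P=plane(t,cv2.boxPoints(r),90); print(P.round(1), P.mean(0).round(1), np.linalg.norm(np.diff(P,axis=0),axis=1).round(1))
gs=np.vstack
for nm,h,roi in(("blue",(105,125),(260,170,400,290)),("wood",(5,16),(415,195,462,285)),("or",(8,24),(430,245,460,272))):
    print(nm,blobs(mask(t,*h,120,80,roi)))
print("side or",blobs(mask(s,5,18,180,150,(340,290,370,320))))
print("yellow hub",blobs(mask(t,20,35,100,100,(235,200,290,255)),2))
print("orange tote",blobs(mask(t,8,19,100,100,(235,200,290,255)),2))
print("redseat",blobs(cv2.bitwise_or(mask(t,0,6,120,80,(245,210,280,245)),mask(t,174,180,120,80,(245,210,280,245))),2))
a=cv2.resize(t["color"][180:310,395:505],None,fx=4,fy=4,interpolation=cv2.INTER_CUBIC)
b=cv2.resize(t["color"][180:310,200:285],None,fx=4,fy=4,interpolation=cv2.INTER_CUBIC)
cv2.imwrite("pics/c1.png",np.hstack([b,a])[:,:,::-1])
E
```

```text
tote rect ((261.2275695800781, 226.59719848632812), (67.02096557617188, 85.63192749023438), 87.35746002197266)
[[610.1 250.5  90. ]
 [621.3  45.8  90. ]
 [460.1  36.4  90. ]
 [449.  237.2  90. ]] [535.1 142.5  90. ] [204.9 161.5 201.1]
blue [(np.int32(1770), [273, 182, 105, 90], [342.93, 223.64])]
wood [(np.int32(1330), [421, 206, 35, 71], [436.24, 242.23]), (np.int32(36), [439, 255, 8, 10], [441.58, 260.11])]
or [(np.int32(505), [430, 245, 25, 27], [441.2, 258.08])]
side or [(np.int32(121), [349, 295, 13, 18], [354.26, 304.29])]
yellow hub [(np.int32(26), [264, 208, 5, 10], [265.96, 212.15]), (np.int32(40), [260, 241, 9, 7], [263.95, 244.2])]
orange tote [(np.int32(21), [263, 207, 6, 8], [265.05, 209.62]), (np.int32(40), [259, 239, 11, 9], [264.4, 242.68]), (np.int32(2), [261, 247, 2, 1], [261.5, 247.0]), (np.int32(5), [259, 254, 5, 1], [261.0, 254.0]), (np.int32(5), [265, 254, 5, 1], [267.0, 254.0])]
redseat [(np.int32(49), [258, 223, 8, 7], [261.57, 225.94])]
```

View pics/c1.png

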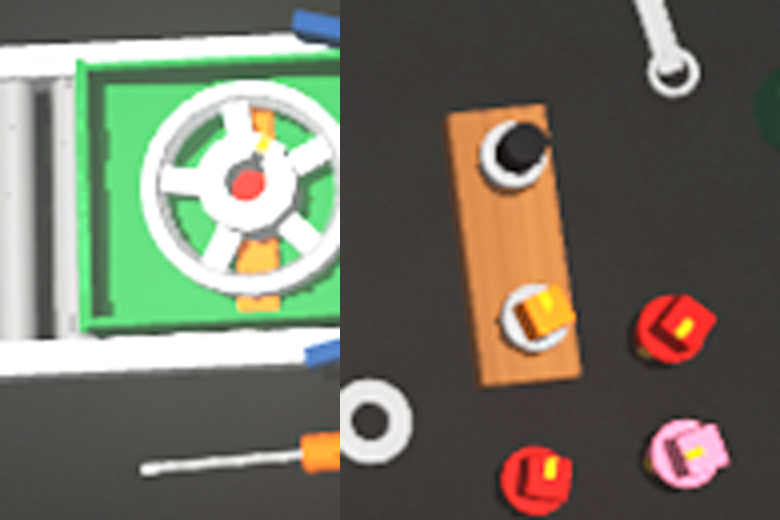

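The crop confirms the candidate: the shaft in the stand at (445,258) has the orange square head with the yellow stripe at about (446,255). The red and pink look-alikes stand loose outside the stand. The hub's yellow square is at about (266,215), so the keyway points roughly along world +x.

```bash
python3 - <<'E'
from h import *
t=get_image("top"); s=get_image("side"); S=read_state()
print("tool axes\n",R.from_quat(S["ee_rot"]).as_matrix().round(3))
hsv=cv2.cvtColor(t["color"],cv2.COLOR_RGB2HSV)
print("head px HSV"); 
for y in range(248,268): print(y,' '.join("%3d/%3d/%3d"%tuple(hsv[y,x]) for x in range(437,455)))
hs=cv2.cvtColor(s["color"],cv2.COLOR_RGB2HSV)
print("side orange",blobs(mask(s,5,22,190,200,(335,285,375,325))))
# conveyor: blue extents
b=mask(t,100,128,120,60,(260,170,400,290)); pts=cv2.findNonZero(b)[:,0]
r=cv2.minAreaRect(pts[pts[:,0]>300]); print("blue rect",r, plane(t,cv2.boxPoints(r),78).round(1))
# hub yellow
for z in (106,): print("yellow@106",plane(t,[(265.96,212.15)],z).round(1))
g=hsv[205:222,258:272]
for i,row in enumerate(g): print(205+i,' '.join("%3d/%3d/%3d"%tuple(p) for p in row))
E
```

```text
tool axes
 [[-0.356 -0.     0.935]
 [-0.935 -0.001 -0.356]
 [ 0.001 -1.     0.   ]]
head px HSV
248  13/161/225  13/161/228  13/161/228  14/160/232  14/162/232  14/161/233  14/160/237  14/161/236  14/161/234  14/161/231  14/161/230  14/160/234  14/160/234  13/162/235  12/158/199  12/ 53/ 72  12/ 21/ 60  10/ 36/ 64
249  13/161/225  13/161/228  13/160/228  14/162/232  14/163/232  14/165/232  14/162/237  14/162/237  14/163/235  14/163/231  14/161/229  14/160/233  14/159/234  14/161/235  12/159/208  12/105/107  15/  9/ 57  13/ 36/ 64
250  13/162/224  13/162/228  13/166/228  14/168/232  14/170/232  14/161/230  14/146/232  13/157/224  13/172/222  14/167/231  13/161/228  13/168/235  14/172/239  13/160/234  13/160/211  12/117/118  15/  9/ 56  17/ 29/ 61
251  13/164/225  13/168/228  13/143/227  13/ 92/229  12/ 49/233  11/ 26/231  12/ 24/229  12/ 17/227   9/ 11/227  10/ 64/236  15/177/251  18/199/255  16/197/254  13/171/238  12/159/209  12/117/116  30/  5/ 56  15/ 25/ 61
252  13/171/224  13/140/227  13/ 60/228  17/  8/229 120/  2/234 105/  9/240 109/ 12/242 159/  8/234  15/ 63/250  18/116/255 
[... 5915 characters left out ...]
  66/ 53/206
218   0/  0/255   0/  0/255   0/  0/255   0/  0/255 105/  2/251  98/  7/148  26/ 21/181  24/ 65/225  25/ 11/254   0/  0/255   0/  0/255   0/  0/255 150/  2/254  63/ 20/138
219   0/  0/255   0/  0/255  90/  1/253  90/  1/236  70/  4/188  68/  8/129  83/  8/131  84/  8/155 110/  3/252   0/  0/255   0/  0/255   0/  0/255   0/  0/255 120/  1/246
220  90/  1/253  75/  2/228  72/  8/164  66/ 10/132  68/  8/134  68/  8/133  68/  8/131  80/  4/207   0/  0/255   0/  0/255   0/  0/255   0/  0/255   0/  0/255   0/  0/255
221  75/  6/162  70/ 12/133  75/ 15/138  81/ 18/140  82/ 20/141  81/ 18/138  77/ 14/128  84/  6/201   0/  0/255   0/  0/255   0/  0/255   0/  0/255   0/  0/255   0/  0/255
```

Tool y points down, and the tote needs pushing along its own −y (yaw about 3°). I'll first turn the tool +66° about tool y, so that tool z becomes the push direction.

Call:
play_rows --pt "0 0 0 0 0.145 0 0.05" --pt "0 0 0 0 0.145 0 0.05" --pt "0 0 0 0 0.145 0 0.05" --pt "0 0 0 0 0.145 0 0.05" --pt "0 0 0 0 0.145 0 0.05" --pt "0 0 0 0 0.145 0 0.05" --pt "0 0 0 0 0.145 0 0.05" --pt "0 0 0 0 0.145 0 0.05"

```text
clock: 1.1
position: [222.0, 583.3, 229.8]
ee_rot: [0.003, -0.706, 0.708, -0.002]
contact_force: [-0.5, 0.0, 0.3]
gripper_width: 50.2
```

```bash
cat >> h.py <<'E'
def go(target,yaw):
    "mm/deg: remaining shift in tool axes and turn about tool y to reach TCP target with tool-x yaw"
    S=read_state(); M=R.from_quat(S["ee_rot"]); m=M.as_matrix()
    y=np.degrees(np.arctan2(m[1,0],m[0,0])); dy=(yaw-y+180)%360-180
    W=R.from_euler("z",yaw,degrees=True)*R.from_matrix(np.array([[1,0,0],[0,0,1],[0,-1,0]]).T@np.eye(3))
    rv=(M.inv()*R.from_matrix(np.c_[[np.cos(np.radians(yaw)),np.sin(np.radians(yaw)),0],[0,0,-1],[-np.sin(np.radians(yaw))*-1*-1*-1,-np.cos(np.radians(yaw)),0]])).as_rotvec()
    print("t",S["clock"],"pos",S["position"].round(1),"yaw",y.round(2),"shift_tool",M.inv().apply(np.array(target)-S["position"]).round(1),"rotvec",rv.round(4),"F",S["contact_force"].round(2),"w",round(S["gripper_width"],1),"J",S["joints"].round(2))
E
python3 - <<'E'
import re
s=open('h.py').read()
s=s.replace('    W=R.from_euler("z",yaw,degrees=True)*R.from_matrix(np.array([[1,0,0],[0,0,1],[0,-1,0]]).T@np.eye(3))\n','    c,k=np.cos(np.radians(yaw)),np.sin(np.radians(yaw))\n')
s=re.sub(r'R\.from_matrix\(np\.c_\[\[np\.cos.*?\]\)\)\.as_rotvec','R.from_matrix(np.array([[c,0,-(-k)*1],[k,0,-c],[0,-1,0]]))).as_rotvec',s)
open('h.py','w').write(s)
E
tail -5 h.py; python3 -c "
from h import *
k=np.radians(20);print(np.linalg.det(np.array([[np.cos(k),0,np.sin(k)],[np.sin(k),0,-np.cos(k)],[0,-1,0]])))
go([527.5,285,120],-176.9)"
```

```text
S=read_state(); M=R.from_quat(S["ee_rot"]); m=M.as_matrix()
    y=np.degrees(np.arctan2(m[1,0],m[0,0])); dy=(yaw-y+180)%360-180
    c,k=np.cos(np.radians(yaw)),np.sin(np.radians(yaw))
    rv=(M.inv()*R.from_matrix(np.array([[c,0,-(-k)*1],[k,0,-c],[0,-1,0]]))).as_rotvec()
    print("t",S["clock"],"pos",S["position"].round(1),"yaw",y.round(2),"shift_tool",M.inv().apply(np.array(target)-S["position"]).round(1),"rotvec",rv.round(4),"F",S["contact_force"].round(2),"w",round(S["gripper_width"],1),"J",S["joints"].round(2))
-1.0Traceback (most recent call last):
  File "<string>", line 4, in <module>
    go([527.5,285,120],-176.9)
    ~~^^^^^^^^^^^^^^^^^^^^^^^^
  File "h.py", line 31, in go
    rv=(M.inv()*R.from_matrix(np.array([[c,0,-(-k)*1],[k,0,-c],[0,-1,0]]))).as_rotvec()
                ~~~~~~~~~~~~~^^^^^^^^^^^^^^^^^^^^^^^^^^^^^^^^^^^^^^^^^^^^^
  File "scipy/spatial/transform/_rotation.pyx", line 1143, in scipy.spatial.transform._rotation.Rotation.from_matrix
ValueError: Non-positive determinant (left-handed or null coordinate frame) in rotation matrix 0: [[-0.99853667  0.         -0.05407881]
 [-0.05407881  0.          0.99853667]
 [ 0.         -1.          0.        ]].
```

```bash
sed -i 's/\[\[c,0,-(-k)\*1\],\[k,0,-c\],\[0,-1,0\]\]/[[c,0,-k],[k,0,c],[0,-1,0]]/' h.py; python3 -c "
from h import *
go([527.5,285,120],-176.9)"
```

```text
t 1.1 pos [222.  583.3 229.8] yaw -179.59 shift_tool [-303.4  110.3  300.2] rotvec [-0.0027 -0.047   0.0012] F [-0.51  0.04  0.33] w 50.2 J [ 1.47  0.39  0.01 -0.   -1.19 -1.46]
```

Call:
play_rows --pt "-0.033 0 0.033 0 -0.047 0 0.05" --pt "-0.033 0 0.033 0 0 0 0.05" --pt "-0.033 0 0.033 0 0 0 0.05" --pt "-0.033 0 0.033 0 0 0 0.05" --pt "-0.033 0 0.033 0 0 0 0.05" --pt "-0.033 0 0.033 0 0 0 0.05" --pt "-0.033 0 0.033 0 0 0 0.05" --pt "-0.033 0 0.033 0 0 0 0.05" --pt "-0.033 0.02 0.02 0 0 0 0.05" --pt "0 0.02 0 0 0 0 0.05"

```text
clock: 2.1
position: [544.4, 306.9, 192.1]
ee_rot: [-0.018, 0.708, -0.706, 0.023]
contact_force: [-0.5, 0.6, -1.8]
gripper_width: 50.0
```

```bash
python3 -c "
from h import *
go([527.5,285,58],-176.9)"
```

```text
t 2.1 pos [544.4 306.9 192.1] yaw -176.64 shift_tool [ 19.1 134.   21.3] rotvec [ 0.0028  0.0045 -0.0066] F [-0.51  0.62 -1.78] w 50.0 J [ 0.77  0.41 -0.06  0.   -1.1  -0.72]
```

Call:
play_rows --pt "0.019 0.035 0.015 0 0 -0.006 0.05" --pt "0 0.035 0.006 0 0 0 0.05" --pt "0 0.034 0 0 0 0 0.05" --pt "0 0.03 0 0 0 0 0.05" --pt "0 0 0 0 0 0 0.05"

```text
clock: 2.6
position: [527.6, 281.2, 51.6]
ee_rot: [-0.019, 0.707, -0.706, 0.018]
contact_force: [-0.6, -0.4, -0.3]
gripper_width: 49.9
```

```bash
python3 -c "
from h import *
go([527.5,285,56],-176.9)
s=get_image('side'); crop(s,(200,150,440,330),3,'s1.png')"
```

```text
t 2.6 pos [527.6 281.2  51.6] yaw -176.99 shift_tool [-0.1 -4.4 -3.8] rotvec [ 0.0018 -0.0016  0.0013] F [-0.61 -0.42 -0.31] w 49.9 J [ 0.76  0.52 -0.27 -0.   -0.78 -0.7 ]
```

View pics/s1.png

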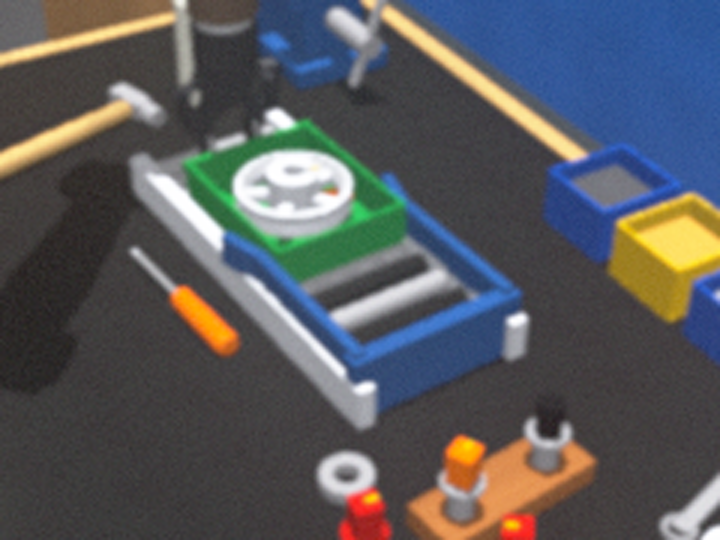

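The picture shows the fingers behind the tote's +y end wall, at about crop (215,130), clear of the rails. Now I'll push.

Call:
play_rows --pt "0 -0.004 0.014 0 0 0 0.05" --pt "0 0 0.012 0 0 0 0.05" --pt "0 0 0.012 0 0 0 0.05" --pt "0 0 0.014 0 0 0 0.05" --pt "0 0 0.016 0 0 0 0.05" --pt "0 0 0.016 0 0 0 0.05" --pt "0 0 0.016 0 0 0 0.05" --pt "0 0 0.016 0 0 0 0.05" --pt "0 0 0.016 0 0 0 0.05" --pt "0 0 0.014 0 0 0 0.05"

```text
clock: 3.65
position: [541.7, 129.7, 65.1]
ee_rot: [-0.013, 0.712, -0.701, 0.025]
contact_force: [-0.3, 3.8, 0.3]
gripper_width: 49.8
```

```bash
python3 -c "
from h import *
go([537,91,56],-176.9)
t=get_image('top'); g=mask(t,45,75,120,60,(200,170,400,290)); r=cv2.minAreaRect(cv2.findNonZero(g)); P=plane(t,cv2.boxPoints(r),90); print(r,P.mean(0).round(1))"
```

```text
t 3.65 pos [541.7 129.7  65.1] yaw -176.86 shift_tool [ 6.9  8.4 38.5] rotvec [ 0.0153  0.0008 -0.0173] F [-0.35  3.8   0.32] w 49.8 J [ 0.52  0.44 -0.38 -0.01 -0.73 -0.46]
((313.21697998046875, 224.49057006835938), (67.45801544189453, 85.1803970336914), 87.51044464111328) [541.2  19.3  90. ]
```

Call:
play_rows --pt "0.002 0.003 0.01 0.015 0 -0.017 0.05" --pt "0.002 0.003 0.01 0 0 0 0.05" --pt "0.001 0 0.008 0 0 0 0.05" --pt "0 0 0.005 0 0 0 0.05" --pt "0 0 0.004 0 0 0 0.05"

```text
clock: 4.2
position: [541.4, 101.1, 59.8]
ee_rot: [-0.015, 0.714, -0.7, 0.023]
contact_force: [-4.7, 18.1, 2.9]
gripper_width: 49.9
```

```bash
cat > tote.py <<'E'
from h import *
go([542,91,58],-176.9)
t=get_image('top'); g=mask(t,45,75,120,60,(200,170,400,290)); r=cv2.minAreaRect(cv2.findNonZero(g)); P=plane(t,cv2.boxPoints(r),90); print(r,P.mean(0).round(1))
E
python3 tote.py
```

```text
t 4.2 pos [541.4 101.1  59.8] yaw -176.99 shift_tool [-0.1  1.6 10.1] rotvec [ 0.0186 -0.0015 -0.0118] F [-4.71 18.11  2.88] w 49.9 J [ 0.47  0.44 -0.39 -0.02 -0.72 -0.41]
((325.1463928222656, 223.7206268310547), (66.93089294433594, 85.41180419921875), 87.39744567871094) [543.2  -9.   90. ]
```

Call:
play_rows --pt "0 0 0.002 0 0 0 0.05" --pt "0 0 0.002 0 0 0 0.05"

```text
clock: 4.45
position: [541.4, 101.3, 59.9]
ee_rot: [-0.015, 0.715, -0.698, 0.024]
contact_force: [-2.0, 9.9, 3.1]
gripper_width: 49.9
```

```bash
python3 tote.py; python3 -c "
from h import *
t=get_image('top'); crop(t,(260,170,400,290),5,'t2.png')"
```

```text
t 4.45 pos [541.4 101.3  59.9] yaw -176.85 shift_tool [-0.   1.6 10.4] rotvec [ 0.0234  0.001  -0.0136] F [-2.04  9.91  3.08] w 49.9 J [ 0.47  0.44 -0.39 -0.02 -0.72 -0.4 ]
((325.1463928222656, 223.72061157226562), (66.93089294433594, 85.41180419921875), 87.39744567871094) [543.2  -9.   90. ]
```

View pics/t2.png

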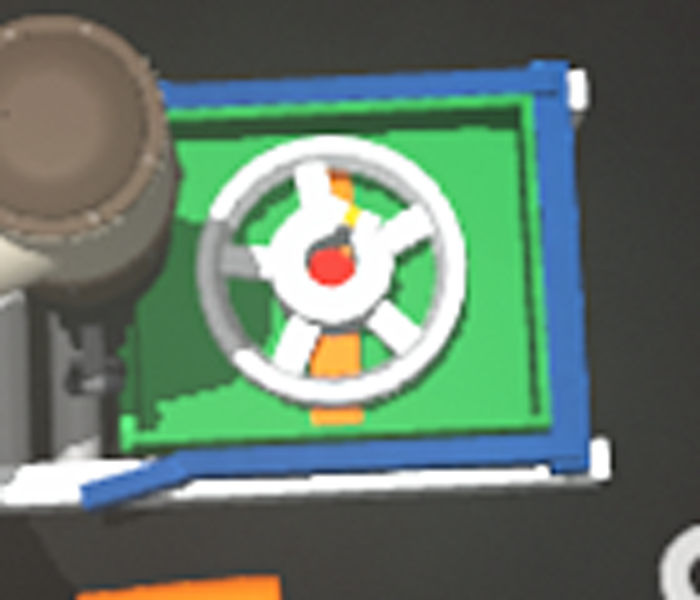

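The tote now sits against the blue stop: there's no gap at crop (540,260), it didn't move on the last two pushes, and a steady 10 N shows. I'll back off, rise, then measure the shaft and the keyway.

Call:
play_rows --pt "0 0 -0.01 0 0 0 0.06" --pt "0 0 -0.025 0.02 0 -0.014 0.085" --pt "0 -0.04 -0.01 0 0 0 0.085" --pt "0 -0.048 0 0 0 0 0.085" --pt "0 -0.048 0 0 0 0 0.085" --pt "-0.035 0 -0.035 0 0 0 0.085" --pt "-0.035 0 -0.035 0 0 0 0.085"

```text
clock: 5.25
position: [598.7, 214.9, 197.2]
ee_rot: [0.025, -0.703, 0.711, -0.012]
contact_force: [0.4, 0.8, -1.5]
gripper_width: 84.8
```

```bash
cat > meas.py <<'E'
from h import *
t=get_image("top"); s=get_image("side")
def sub(d,lo,hi,roi,k=1):
    m=np.zeros(d["color"].shape[:2],np.uint8); x0,y0,x1,y1=roi
    h=cv2.cvtColor(d["color"],cv2.COLOR_RGB2HSV); m[y0:y1,x0:x1]=cv2.inRange(h,lo,hi)[y0:y1,x0:x1]; return m
def wc(d,hc,roi,tol=4,smin=60):  # saturation-weighted centroid near a hue
    h=cv2.cvtColor(d["color"],cv2.COLOR_RGB2HSV).astype(float); x0,y0,x1,y1=roi
    q=h[y0:y1,x0:x1]; w=q[...,1]*(abs(q[...,0]-hc)<=tol)*(q[...,1]>=smin)*(q[...,2]>200)
    Y,X=np.mgrid[y0:y1,x0:x1]; return np.array([(w*X).sum(),(w*Y).sum()])/max(w.sum(),1e-9),int((w>0).sum())
# tote
g=mask(t,45,75,120,60,(200,170,400,290)); r=cv2.minAreaRect(cv2.findNonZero(g)); c=plane(t,cv2.boxPoints(r),90)
print("tote",c.mean(0).round(1),"sides",np.linalg.norm(np.diff(c,axis=0),axis=1).round(1))
for i in (0,1): e=c[i+1]-c[i]; print("edge yaw",np.degrees(np.arctan2(e[1],e[0])).round(2))
# hub yellow square
u,n=wc(t,29,(318,205,340,222),3); print("hub yellow",u.round(2),n,plane(t,[u],106).round(1))
# pulley: rim outer/hub via white mask -> rim ellipse at z 90
w=sub(t,(0,0,170),(180,40,255),(285,185,360,265)); cs=max(cv2.findContours(w,cv2.RETR_EXTERNAL,cv2.CHAIN_APPROX_NONE)[0],key=cv2.contourArea)
el=cv2.fitEllipse(cv2.convexHull(cs)); print("rim",np.round(el[0],2),np.round(el[1],1),plane(t,[el[0]],90).round(1))
# head
m=sub(t,(14,180,240),(32,255,255),(436,246,458,268)); k=max(cv2.findContours(m,cv2.RETR_EXTERNAL,cv2.CHAIN_APPROX_NONE)[0],key=cv2.contourArea)
r=cv2.minAreaRect(k); b=plane(t,cv2.boxPoints(r),97); print("head top",np.round(r[0],2),b.mean(0).round(1),"sides",np.linalg.norm(np.diff(b,axis=0),axis=1).round(1),[np.degrees(np.arctan2(*(b[i+1]-b[i])[1::-1])).round(1) for i in (0,1)])
u,n=wc(t,28,(441,251,453,260),3); y=plane(t,[u],97)[0]; v=y-b.mean(0); print("stripe",u.round(2),y.round(1),"dir",np.degrees(np.arctan2(v[1],v[0])).round(1),np.hypot(*v[:2]).round(1))
ms=sub(s,(5,150,120),(32,255,255),(342,288,368,315)); print("side head blob",blobs(ms))
print("hub top px side pred",proj(s,[543.2,-9,106]).round(1))
h2=cv2.cvtColor(s["color"],cv2.COLOR_RGB2HSV)
E
python3 meas.py; python3 -c "
from h import *
go([542,91,200],-176.9)
t=get_image('top'); s=get_image('side')
a=cv2.resize(t['color'][195:255,290:360],None,fx=6,fy=6,interpolation=cv2.INTER_CUBIC)
b=cv2.resize(s['color'][195:255,285:345],None,fx=6,fy=6,interpolation=cv2.INTER_CUBIC)
cv2.imwrite('pics/c3.png',np.hstack([a,b])[:,:,::-1])"
```

```text
tote [544.7  -8.6  90. ] sides [205.  164.1 201.1]
edge yaw -86.91
edge yaw -177.69
hub yellow [329.97 212.53] 8 [[566.3 -20.1 106. ]]
rim [325.7  223.48] [53.2 53.8] [[543.1 -10.4  90. ]]
head top [446.91 256.61] [ 465.5 -293.5   97. ] sides [22.7 23.7 22.6] [np.float64(-66.4), np.float64(-158.3)]
stripe [446.01 254.51] [ 470.4 -291.6   97. ] dir 21.8 5.3
side head blob [(np.int32(259), [348, 295, 20, 20], [357.14, 304.37])]
hub top px side pred [[323.2 229.6]]
t 5.35 pos [601.6 217.9 195.2] yaw -176.82 shift_tool [ 66.6  -2.3 123.4] rotvec [-0.0111  0.0014  0.0177] F [-1.5  -0.44 -0.2 ] w 84.9 J [ 0.6   0.44  0.01  0.   -1.16 -0.54]
```

View pics/c3.png

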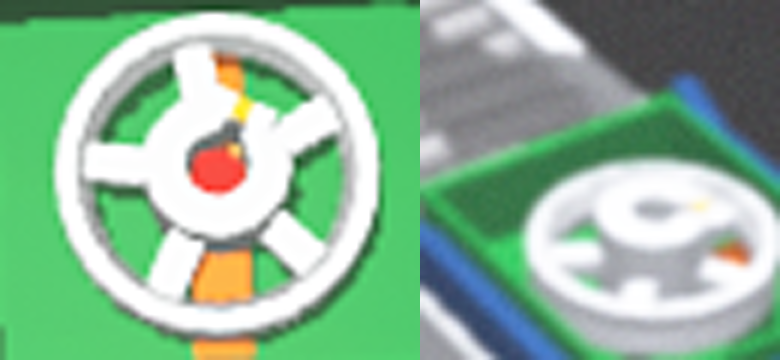

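The crop shows the bore at about (326.5,222) and the hub's yellow square at (330.1,212.6), so the keyway yaw is about −25° ±3°. The shaft head is at (465,−293.5) with the key at about 22.6°; its sides come out at 23 mm against the 24 mm expected. I'll go to the shaft now.

Call:
play_rows --pt "0 0 0 0 -0.113 0 0.05" --pt "0 0 0 0 -0.113 0 0.05" --pt "0 0 0 0 -0.113 0 0.05" --pt "0.03 0 0.039 0 0 0 0.05" --pt "0.03 0 0.039 0 0 0 0.05" --pt "0.03 0 0.039 0 0 0 0.05" --pt "0.03 0 0.039 0 0 0 0.05" --pt "0.03 0 0.039 0 0 0 0.05" --pt "0.03 0 0.039 0 0 0 0.05" --pt "0.03 0 0.039 0 0 0 0.05"

```text
clock: 6.45
position: [497.9, -124.9, 197.4]
ee_rot: [0.163, -0.686, 0.698, -0.126]
contact_force: [1.3, -0.2, -0.5]
gripper_width: 49.9
```

```bash
python3 -c "
from h import *
go([465.5,-293.5,130],-157.4)
s=get_image('side'); print('side pred head mid', proj(s,[465.5,-293.5,79]), 'seen 354.3,304.3')"
```

```text
t 6.45 pos [ 497.9 -124.9  197.4] yaw -156.41 shift_tool [ 93.4  73.6 141.1] rotvec [-0.0072  0.0175  0.0547] F [ 1.26 -0.25 -0.54] w 49.9 J [ 0.09  0.24 -0.3   0.03 -1.08  0.31]
side pred head mid [[354.46107742 304.51996193]] seen 354.3,304.3
```

The side view agrees to within 0.3 px on the head's position. Continuing above the shaft.

Call:
play_rows --pt "0.025 0 0.038 0 0 0 0.05" --pt "0.025 0 0.038 0 0 0 0.05" --pt "0.025 0 0.038 0 0 0 0.05" --pt "0.018 0.01 0.025 0 0.01 0.05 0.05" --pt "0 0.02 0 0 0 0 0.05" --pt "0 0.02 0 0 0 0 0.05" --pt "0 0 0 0 0 0 0.05"

```text
clock: 7.2
position: [447.0, -301.9, 150.9]
ee_rot: [0.141, -0.692, 0.696, -0.129]
contact_force: [0.2, -0.4, 0.1]
gripper_width: 50.1
```

```bash
python3 -c "
from h import *
go([465.5,-293.5,64],-157.4)"
```

```text
t 7.2 pos [ 447.  -301.9  150.9] yaw -157.94 shift_tool [-21.8  86.5  -1. ] rotvec [-0.0014 -0.0095  0.0174] F [ 0.17 -0.43  0.06] w 50.1 J [-0.29  0.32 -0.32  0.01 -0.95  0.66]
```

Call:
play_rows --pt "-0.018 0 -0.001 0 -0.009 0.017 0.05" --pt "-0.004 0.02 0 0 0 0 0.05" --pt "0 0 0 0 0 0 0.05"

```text
clock: 7.5
position: [467.2, -292.0, 132.2]
ee_rot: [0.138, -0.693, 0.694, -0.139]
contact_force: [-0.5, 0.7, -0.2]
gripper_width: 49.6
```

```bash
python3 -c "
from h import *
go([465.5,-293.5,64],-157.4)"
```

```text
t 7.5 pos [ 467.2 -292.   132.2] yaw -157.36 shift_tool [ 2.2 68.2  0.5] rotvec [-0.0025  0.0008 -0.001 ] F [-0.49  0.71 -0.23] w 49.6 J [-0.26  0.35 -0.31  0.   -0.9   0.66]
```

Call:
play_rows --pt "0.002 0.02 0 0 0 0 0.05" --pt "0 0.02 0 0 0 0 0.05" --pt "0 0.018 0 0 0 0 0.05" --pt "0 0.008 0 0 0 0 0.05" --pt "0 0 0 0 0 0 0.05"

```text
clock: 8.0
position: [472.2, -292.6, 72.2]
ee_rot: [0.137, -0.689, 0.696, -0.146]
contact_force: [-1.0, 0.0, 0.5]
gripper_width: 49.8
```

```bash
python3 -c "
from h import *
go([465.5,-293.5,64],-157.4)"
```

```text
t 8.0 pos [ 472.2 -292.6   72.2] yaw -156.9 shift_tool [ 6.6  8.1 -1.9] rotvec [-0.0124  0.0087 -0.01  ] F [-1.    0.05  0.5 ] w 49.8 J [-0.26  0.43 -0.38  0.01 -0.75  0.66]
```

Call:
play_rows --pt "0.006 0.004 -0.002 -0.012 0.009 -0.01 0.05" --pt "0 0.003 0 0 0 0 0.05" --pt "0 0 0 0 0 0 0.05"

```text
clock: 8.3
position: [467.6, -293.5, 67.8]
ee_rot: [0.138, -0.693, 0.694, -0.14]
contact_force: [-0.3, 0.1, -0.0]
gripper_width: 50.0
```

```bash
python3 -c "
from h import *
go([465.5,-293.5,64],-157.4)"
```

```text
t 8.3 pos [ 467.6 -293.5   67.8] yaw -157.37 shift_tool [ 1.9  3.7 -0.8] rotvec [-0.003   0.0005 -0.0029] F [-0.27  0.11 -0.  ] w 50.0 J [-0.27  0.44 -0.38  0.   -0.75  0.66]
```

Call:
play_rows --pt "0.002 0.003 -0.001 0 0 0 0.05" --pt "0 0 0 0 0 0 0.035" --pt "0 0 0 0 0 0 0.01" --pt "0 0 0 0 0 0 0.01" --pt "0 0 0 0 0 0 0.01" --pt "0 0 0 0 0 0 0.01"

```text
clock: 8.9
position: [465.7, -293.8, 65.8]
ee_rot: [0.137, -0.692, 0.695, -0.141]
contact_force: [0.7, 0.3, -0.3]
gripper_width: 23.2
```

```bash
python3 -c "
from h import *
go([465.5,-293.5,64],-157.4)
s=get_image('side'); crop(s,(300,240,420,350),5,'s3.png')"
```

```text
t 8.9 pos [ 465.7 -293.8   65.8] yaw -157.38 shift_tool [ 0.1  1.8 -0.3] rotvec [-0.0046  0.0004 -0.0044] F [ 0.66  0.27 -0.33] w 23.2 J [-0.27  0.44 -0.39  0.   -0.74  0.66]
```

View pics/s3.png

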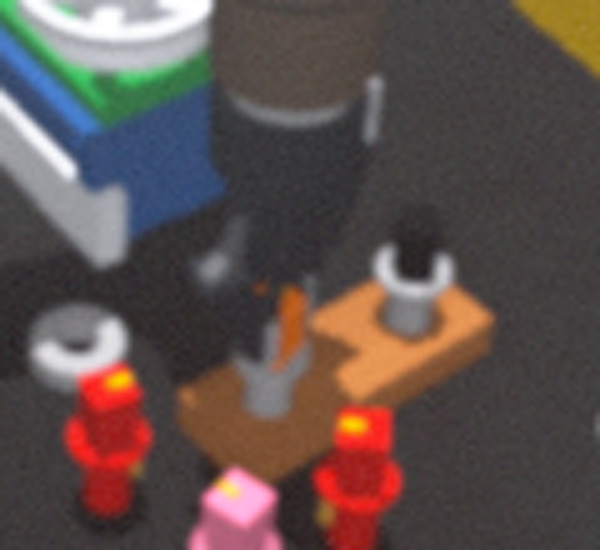

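The shaft is gripped: opening is 23.2 mm, and the orange head is between the pads at crop (285,320) with the collar below. I'll lift straight up, then turn.

Call:
play_rows --pt "0 -0.01 0 0 0 0 0.01" --pt "0 -0.015 0 0 0 0 0.01" --pt "0 -0.025 0 0 0 0 0.01" --pt "0 -0.035 0 0 0 0 0.01" --pt "0 -0.035 0 0 0 0 0.01" --pt "0 -0.025 0 0 0.14 0 0.01" --pt "0 0 0 0 0.14 0 0.01" --pt "0 0 0 0 0.14 0 0.01" --pt "0 0 0 0 0.14 0 0.01" --pt "0 0 0 0 0.14 0 0.01"

```text
clock: 9.95
position: [458.1, -289.7, 213.4]
ee_rot: [0.115, 0.699, -0.695, -0.122]
contact_force: [-0.5, 0.3, -4.4]
gripper_width: 23.0
```

```bash
python3 -c "
from h import *
go([543.7,-9.5,205],-205.0)"
```

```text
t 9.95 pos [ 458.1 -289.7  213.4] yaw 160.7 shift_tool [  11.7   10.  -292.7] rotvec [0.0043 0.0995 0.0117] F [-0.46  0.33 -4.4 ] w 23.0 J [-0.27  0.26 -0.21 -0.01 -1.1  -0.07]
```

Call:
play_rows --pt "0 0 -0.03 0 0.1 0 0.01" --pt "0 0 -0.04 0 0 0 0.01" --pt "0 0 -0.04 0 0 0 0.01" --pt "0 0 -0.04 0 0 0 0.01" --pt "0 0 -0.04 0 0 0 0.01" --pt "0 0 -0.04 0 0 0 0.01" --pt "0 0 -0.03 0 0 0 0.01" --pt "0 0 -0.015 0 0 0 0.01" --pt "0 0 0 0 0 0 0.01"

```text
clock: 10.85
position: [570.1, -29.9, 210.5]
ee_rot: [0.148, 0.692, -0.686, -0.168]
contact_force: [0.0, 0.3, -4.1]
gripper_width: 23.2
```

```bash
python3 -c "
from h import *
go([543.7,-9.5,200],-205.0)"
```

```text
t 10.85 pos [570.1 -29.9 210.5] yaw 154.17 shift_tool [32.4 11.5 -6.8] rotvec [ 0.0024 -0.0146  0.0283] F [ 0.    0.28 -4.12] w 23.2 J [ 0.22  0.32 -0.13 -0.02 -1.14 -0.66]
```

Call:
play_rows --pt "0.03 0.006 -0.007 0 -0.014 0.028 0.01" --pt "0.002 0 0 0 0 0 0.01" --pt "0 0 0 0 0 0 0.01"

```text
clock: 11.15
position: [540.5, -10.9, 203.3]
ee_rot: [-0.152, -0.69, 0.69, 0.156]
contact_force: [0.6, 0.1, -4.3]
gripper_width: 23.0
```

```bash
python3 -c "
from h import *
go([543.7,-9.5,180],-205.0)
s=get_image('side');t=get_image('top')
h=cv2.cvtColor(s['color'],cv2.COLOR_RGB2HSV)
S=read_state();p=S['position']
print('pred foot side',proj(s,[p[0],p[1],p[2]-55]),'bore',proj(s,[543.7,-9.5,106]))
a=cv2.resize(s['color'][170:260,270:370],None,fx=6,fy=6,interpolation=cv2.INTER_CUBIC);cv2.imwrite('pics/s4.png',a[:,:,::-1])"
```

```text
t 11.15 pos [540.5 -10.9 203.3] yaw 154.88 shift_tool [-2.4 23.3 -2.7] rotvec [-0.0015 -0.0021  0.0052] F [ 0.57  0.11 -4.27] w 23.0 J [ 0.28  0.27 -0.24 -0.   -1.07 -0.72]
pred foot side [[323.04215756 218.63516889]] bore [[323.39002855 229.59482114]]
```

View pics/s4.png

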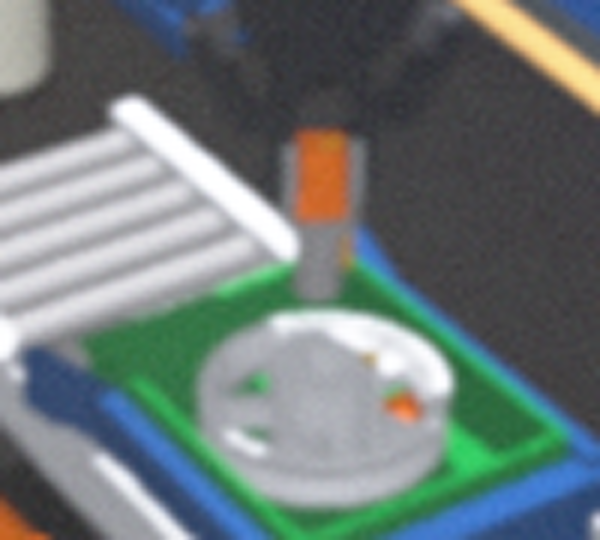

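The key (brass, crop (345,250)) faces the same way as the hub's mark, and the foot is within 0.6 px of where I predicted. I'll centre over the bore and lower.

Call:
play_rows --pt "-0.002 0.015 -0.002 0 0 0.005 0.01" --pt "0 0.015 0 0 0 0 0.01" --pt "0 0.005 0 0 0 0 0.01" --pt "0 0 0 0 0 0 0.01"

```text
clock: 11.65
position: [545.8, -13.1, 169.1]
ee_rot: [0.157, 0.69, -0.69, -0.155]
contact_force: [-0.1, 0.2, -4.4]
gripper_width: 22.9
```

```bash
python3 -c "
from h import *
go([543.7,-9.5,155],-205.0)"
```

```text
t 11.65 pos [545.8 -13.1 169.1] yaw 154.53 shift_tool [ 3.5 14.1 -2.3] rotvec [ 0.0007 -0.0081 -0.0027] F [-0.07  0.23 -4.35] w 22.9 J [ 0.27  0.3  -0.28  0.   -0.98 -0.72]
```

Call:
play_rows --pt "0.003 0 -0.002 0 -0.008 0 0.01" --pt "0 0 0 0 0 0 0.01" --pt "0 0.005 0 0 0 0 0.01" --pt "0 0 0 0 0 0 0.01"

```text
clock: 12.05
position: [545.4, -10.2, 165.8]
ee_rot: [0.155, 0.691, -0.69, -0.151]
contact_force: [0.6, 0.5, -4.7]
gripper_width: 23.5
```

```bash
python3 -c "
from h import *
go([543.7,-9.5,155],-205.0)"
```

```text
t 12.05 pos [545.4 -10.2 165.8] yaw 154.98 shift_tool [ 1.9 10.8  0.1] rotvec [ 0.0027 -0.0003 -0.0058] F [ 0.58  0.52 -4.71] w 23.5 J [ 0.28  0.31 -0.29  0.   -0.97 -0.72]
```

Call:
play_rows --pt "0.002 0.003 0 0 0 0 0.01" --pt "0 0.005 0 0 0 0 0.01" --pt "0 0.004 0 0 0 0 0.01" --pt "0 0 0 0 0 0 0.01"

```text
clock: 12.45
position: [544.2, -9.5, 153.6]
ee_rot: [0.156, 0.691, -0.69, -0.15]
contact_force: [0.6, -0.7, -4.9]
gripper_width: 22.9
```

```bash
python3 -c "
from h import *
go([543.7,-9.5,150],-205.0)"
```

```text
t 12.45 pos [544.2  -9.5 153.6] yaw 155.03 shift_tool [0.5 3.6 0.2] rotvec [ 0.003   0.0005 -0.0079] F [ 0.58 -0.7  -4.92] w 22.9 J [ 0.28  0.32 -0.31  0.   -0.94 -0.72]
```

The foot is 8 mm inside the bore with no side load. Lowering towards the key-landing depth (TCP z about 143.8).

Call:
play_rows --pt "0 0.004 0 0 0 -0.008 0.01" --pt "0 0.003 0 0 0 0 0.01" --pt "0 0.002 0 0 0 0 0.01" --pt "0 0.002 0 0 0 0 0.01" --pt "0 0 0 0 0 0 0.01"

```text
clock: 12.95
position: [544.6, -9.7, 141.5]
ee_rot: [0.153, 0.691, -0.689, -0.153]
contact_force: [0.9, -0.5, -4.2]
gripper_width: 23.1
```

```bash
python3 -c "
from h import *
go([543.7,-9.5,140],-205.0)"
```

```text
t 12.95 pos [544.6  -9.7 141.5] yaw 155.02 shift_tool [0.9 1.5 0.2] rotvec [0.0027 0.0004 0.0006] F [ 0.92 -0.51 -4.21] w 23.1 J [ 0.28  0.33 -0.32 -0.   -0.92 -0.71]
```

Call:
play_rows --pt "0.001 0.002 0 0 0 0 0.01" --pt "0 0.002 0 0 0 0 0.01" --pt "0 0.002 0 0 0 0 0.01" --pt "0 0 0 0 0 0 0.01"

```text
clock: 13.35
position: [544.4, -9.6, 135.7]
ee_rot: [0.154, 0.691, -0.689, -0.152]
contact_force: [0.3, -0.8, -5.0]
gripper_width: 23.5
```

```bash
python3 -c "
from h import *
go([543.7,-9.5,135],-205.0);print(read_state()['wrist_torque'])"
```

```text
t 13.35 pos [544.4  -9.6 135.7] yaw 155.05 shift_tool [0.7 0.7 0.2] rotvec [ 0.003   0.0009 -0.0016] F [ 0.32 -0.79 -5.02] w 23.5 J [ 0.28  0.34 -0.33 -0.   -0.9  -0.71]
[-0.54622516 -0.32251688 -0.03161223]
```

The depth is 26 mm with no resistance, so the key has already entered the keyway. Next is pressing against the spring; home should be at TCP z of about 117.

Call:
play_rows --pt "0.001 0.003 0 0 0 0 0.01" --pt "0 0.003 0 0 0 0 0.01" --pt "0 0.003 0 0 0 0 0.01" --pt "0 0.003 0 0 0 0 0.01" --pt "0 0 0 0 0 0 0.01"

```text
clock: 13.85
position: [544.4, -9.4, 125.7]
ee_rot: [0.154, 0.691, -0.69, -0.15]
contact_force: [-0.3, -1.4, 0.5]
gripper_width: 23.1
```

```bash
python3 -c "
from h import *
go([543.7,-9.5,117],-205.0);print(read_state()['wrist_torque'])"
```

```text
t 13.85 pos [544.4  -9.4 125.7] yaw 155.12 shift_tool [0.6 8.7 0.4] rotvec [ 0.0033  0.0022 -0.0045] F [-0.35 -1.38  0.47] w 23.1 J [ 0.28  0.35 -0.34  0.   -0.88 -0.72]
[-0.49630335  0.21985551  0.01041408]
```

Call:
play_rows --pt "0 0.003 0 0 0 0 0.01" --pt "0 0.003 0 0 0 0 0.01" --pt "0 0.002 0 0 0 0 0.01" --pt "0 0.002 0 0 0 0 0.01" --pt "0 0 0 0 0 0 0.01"

```text
clock: 14.35
position: [544.5, -9.4, 117.9]
ee_rot: [0.154, 0.691, -0.69, -0.15]
contact_force: [-2.7, -0.9, 5.9]
gripper_width: 23.2
```

```bash
python3 -c "
from h import *
go([543.7,-9.5,117],-205.0);print(read_state()['wrist_torque'])"
```

```text
t 14.35 pos [544.5  -9.4 117.9] yaw 155.19 shift_tool [0.7 0.9 0.4] rotvec [ 0.003   0.0034 -0.0054] F [-2.71 -0.88  5.9 ] w 23.2 J [ 0.28  0.36 -0.35  0.   -0.86 -0.72]
[-2.94949541e-01  7.54369110e-01  5.11901065e-04]
```

Call:
play_rows --pt "0 0.002 0 0 0 0 0.01" --pt "0 0.002 0 0 0 0 0.01" --pt "0 0.002 0 0 0 0 0.01"

```text
clock: 14.65
position: [544.5, -9.4, 116.7]
ee_rot: [0.154, 0.691, -0.691, -0.149]
contact_force: [-5.5, -0.3, 14.9]
gripper_width: 23.0
```

```bash
python3 -c "
from h import *
go([543.7,-9.5,117],-205.0);print(read_state()['wrist_torque'])"
```

```text
t 14.65 pos [544.5  -9.4 116.7] yaw 155.31 shift_tool [ 0.7 -0.3  0.5] rotvec [ 0.0019  0.0053 -0.0065] F [-5.51 -0.3  14.9 ] w 23.0 J [ 0.28  0.36 -0.35  0.   -0.85 -0.72]
[ 0.05114303  1.99461629 -0.03577186]
```

Call:
play_rows --pt "0.001 0.003 0 0 0 0 0.01" --pt "0.0005 0.003 0 0 0 0 0.01" --pt "0 0.003 0 0 0 0 0.01"

```text
clock: 14.95
position: [544.5, -9.3, 116.7]
ee_rot: [-0.154, -0.69, 0.692, 0.146]
contact_force: [-7.8, 1.9, 19.7]
gripper_width: 23.0
```

```bash
python3 -c "
from h import *
go([543.7,-9.5,117],-205.0);print(read_state()['wrist_torque'])
s=get_image('side');t=get_image('top')
go([543.7,-9.5,117],-205.0)
g=mask(t,45,75,120,60,(200,170,400,290)); r=cv2.minAreaRect(cv2.findNonZero(g)); print('tote',plane(t,cv2.boxPoints(r),90).mean(0).round(1),r)
a=cv2.resize(s['color'][150:290,240:400],None,fx=4,fy=4,interpolation=cv2.INTER_CUBIC);cv2.imwrite('pics/s5.png',a[:,:,::-1])"
```

```text
t 14.95 pos [544.5  -9.3 116.7] yaw 155.52 shift_tool [ 0.7 -0.3  0.5] rotvec [ 0.001   0.0091 -0.0118] F [-7.82  1.88 19.7 ] w 23.0 J [ 0.28  0.36 -0.36  0.01 -0.85 -0.72]
[ 0.58111114  2.92359691 -0.08142095]
t 15.05 pos [544.5  -9.3 116.7] yaw 155.52 shift_tool [ 0.7 -0.3  0.5] rotvec [ 0.0011  0.0091 -0.0118] F [-6.74  0.38 19.52] w 23.1 J [ 0.28  0.36 -0.36  0.01 -0.85 -0.72]
tote [542.3 -21.1  90. ] ((330.2519836425781, 224.16204833984375), (67.33412170410156, 74.59380340576172), 86.90594482421875)
```

View pics/s5.png

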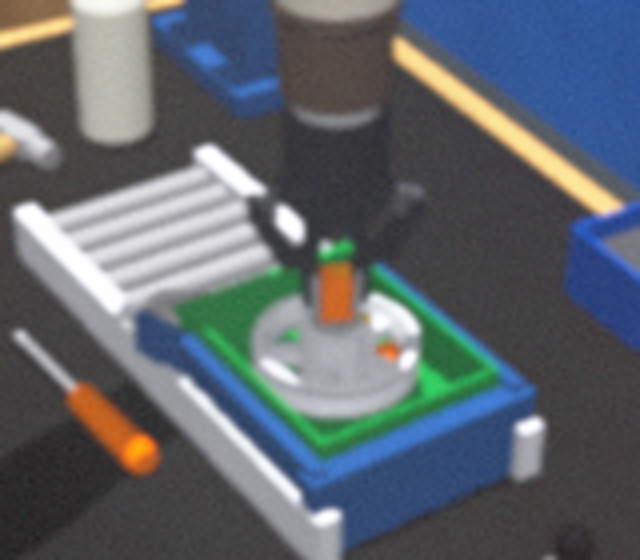

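The collar is down on the hub at crop (335,325). The last presses moved nothing while the force rose to 20 N, and the tote's stop-side edge is unchanged (367.6 px against 367.9). I'll give it one gentle nudge towards the stop while pressing, to rule out any creep of the tote during insertion.

Call:
play_rows --pt "0 0.003 0.002 0 0 -0.005 0.01" --pt "0 0.003 0.002 0 0 0 0.01" --pt "0 0.003 0.001 0 0 0 0.01"

```text
clock: 15.35
position: [544.7, -10.0, 116.8]
ee_rot: [0.154, 0.693, -0.689, -0.144]
contact_force: [-7.4, 2.3, 18.4]
gripper_width: 22.9
```

```bash
python3 -c "
from h import *
go([543.7,-9.5,117],-205.0)
t=get_image('top')
g=mask(t,45,75,120,60,(200,170,400,290)); r=cv2.minAreaRect(cv2.findNonZero(g)); print('tote right edge px',r[0][0]+max(r[1])/2)
hs=cv2.cvtColor(t['color'],cv2.COLOR_RGB2HSV)
for y in (200,225,248): print(y,[tuple(int(v) for v in hs[y,x]) for x in range(363,373)])
for _ in range(3): get_image('side'); go([543.7,-9.5,117],-205.0)"
```

```text
t 15.35 pos [544.7 -10.  116.8] yaw 155.67 shift_tool [ 1.1 -0.2 -0. ] rotvec [ 0.0089  0.0117 -0.0125] F [-7.43  2.25 18.42] w 22.9 J [ 0.28  0.36 -0.36  0.   -0.84 -0.71]
tote right edge px 367.6567573547363
200 [(68, 166, 154), (67, 151, 101), (67, 169, 177), (69, 165, 184), (99, 158, 150), (108, 174, 196), (107, 174, 192), (107, 174, 191), (107, 174, 190), (107, 173, 190)]
225 [(67, 166, 211), (67, 163, 175), (67, 141, 92), (67, 162, 156), (66, 167, 215), (83, 155, 178), (109, 174, 193), (107, 172, 187), (107, 170, 186), (107, 171, 185)]
248 [(68, 164, 207), (68, 163, 210), (67, 162, 184), (66, 146, 110), (67, 155, 128), (67, 167, 196), (75, 159, 191), (100, 158, 170), (108, 169, 187), (107, 169, 184)]
t 15.45 pos [544.7 -10.  116.8] yaw 155.66 shift_tool [ 1.1 -0.2 -0.1] rotvec [ 0.0088  0.0116 -0.0126] F [-7.83  4.17 19.57] w 23.3 J [ 0.28  0.36 -0.36  0.   -0.84 -0.71]
t 15.5 pos [544.7 -10.  116.8] yaw 155.66 shift_tool [ 1.1 -0.2 -0.1] rotvec [ 0.0088  0.0116 -0.0126] F [-6.76  3.99 19.72] w 23.0 J [ 0.28  0.36 -0.36  0.   -0.84 -0.71]
t 15.55 pos [544.7 -10.  116.8] yaw 155.66 shift_tool [ 1.1 -0.2 -0. ] rotvec [ 0.0088  0.0116 -0.0126] F [-6.88  3.6  18.86] w 23.5 J [ 0.28  0.36 -0.36  0.   -0.84 -0.71]
```

Call:
play_rows --pt "0.001 0.003 0 0.009 0 -0.012 0.01" --pt "0 0.004 0.0005 0.006 0 -0.008 0.01"

```text
clock: 15.75
position: [545.4, -9.7, 116.6]
ee_rot: [-0.147, -0.69, 0.693, 0.149]
contact_force: [-13.2, 3.3, 30.3]
gripper_width: 22.8
```

```bash
python3 -c "
from h import *
go([543.7,-9.5,117],-205.0)
for _ in range(3): s=get_image('side'); go([543.7,-9.5,117],-205.0)
t=get_image('top')
g=mask(t,45,75,120,60,(200,170,400,290)); r=cv2.minAreaRect(cv2.findNonZero(g)); print('tote right edge px',r[0][0]+max(r[1])/2)"
```

```text
t 15.75 pos [545.4  -9.7 116.6] yaw 155.87 shift_tool [ 1.7 -0.4  0.5] rotvec [-0.005   0.0152  0.0015] F [-13.2    3.34  30.25] w 22.8 J [ 0.28  0.37 -0.34  0.   -0.87 -0.7 ]
t 15.8 pos [545.4  -9.7 116.6] yaw 155.87 shift_tool [ 1.7 -0.3  0.6] rotvec [-0.0052  0.0152  0.0019] F [-9.53  1.6  23.95] w 22.9 J [ 0.28  0.37 -0.34  0.   -0.87 -0.7 ]
t 15.85 pos [545.4  -9.6 116.6] yaw 155.86 shift_tool [ 1.6 -0.4  0.6] rotvec [-0.0047  0.015   0.0015] F [-9.14  1.03 22.66] w 23.3 J [ 0.28  0.37 -0.34  0.   -0.87 -0.7 ]
t 15.9 pos [545.4  -9.7 116.6] yaw 155.86 shift_tool [ 1.6 -0.4  0.6] rotvec [-0.0044  0.0149  0.0012] F [-8.55  0.94 23.29] w 23.3 J [ 0.28  0.37 -0.34  0.   -0.87 -0.7 ]
tote right edge px 367.6595878601074
```

The state is upright, stable and pressed at about 23 N. Handing in.

```bash
python3 -c "
from bench import *
print(job_done())"
```

```text
the job is handed in; nothing more can be done
None
```

I pushed the green tote into the bay against the end stop. Then I took the keyed shaft (orange head) from the stand, lined its key up with the keyway, lowered it in and pressed it home. I handed in at about 16 s while still holding it pressed.

**Shaft:**
- The key entered the keyway at the first try, so no searching turn was needed.
- The arm stopped at TCP z 116.6 mm, against about 117 mm expected when home. Further presses only raised the force, which held steady at about 23 N upward.
- The side view taken during pressing shows the collar on the hub.

**Tote:**
- Its edge at the stop held at about 367.7 px through pressing and a last nudge, 0.2 px from where the push left it. Green meets blue with no gap.
- In the last top images the arm hid part of the tote, so this check rests on the stop-side edge only.

**Disagreements:**
- A side load of about 9 N remained at the end, along with about 1° of twist from the planned angle.
- I couldn't read the spring seat's travel directly; home is inferred from the stopping height, the force and the picture.
- I didn't check the other objects one by one at the end. The moves I planned kept clear of them.

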